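# Pin and cap a garment-rail foot on a dry cleaner's counter

## Task

Fix down the garment-rail foot on the counter: with the mallet, drive the red pin of its open brass anchor fully down, touching neither the pin nor the anchor with the bare hand, then stand the mallet back on the counter on its striking face, clear of the foot. Then press the loose white snap cap straight down over that anchor until it clicks and sits fully home on the foot plate, keep pressing after the click, and finish while still holding it pressed down firmly (about 10 N) with the hand, without letting go. Do not shove the card terminal, the cream box or the stapler.

Things in the scene. Friction and masses are not known exactly. Their poses are not given: they have to be found in the camera images.
- foot: Fixed aluminium foot plate, 260 mm long (x), 90 mm wide, 6 mm thick, rounded ends; origin: centre of its underside, on the counter, z up. In the middle an empty dark tube socket, 22 mm radius, top 34 mm above the counter. At x = -85 mm an anchor already wears a fixed white cap (44 mm wide, top 35 mm above the counter): leave it. The open anchor is at x = +85 mm.
- anchor: The open anchor: fixed brass stud, 28 mm diameter, 23 mm tall, top 6 mm coned in to 20 mm so that a cap centres itself. Origin on its axis at the plate's top face (6 mm above the counter), z up. Four steel spring noses at 10 mm height stand out to 18 mm radius; the cap's lip pushes them in, then they snap out above it.
- drive_pin (a joint): Travel of the red drive pin, m: 0 fully proud (top 14 mm above the stud's top), 0.013 fully down (top 1 mm above the stud's top). Starts between 0 and 0.003. Needs about 10 N to start, 13 N at the end, and stays where driven. With the pin less than 0.011 down the cap cannot seat.
- pin_top (a point): Centre of the top of the red drive pin's 12 mm head, on the stud's axis; moves down with the pin.
- cap: Loose round white snap cap, 44 mm outside diameter, 29 mm tall, 30 g, closed face up, mouth down. Origin: centre of its underside rim, z up. A lip inside, 31 mm clear, lies 4 mm above the rim. On the anchor it meets the noses when the underside is 11 mm above the plate; pushing takes up to about 10 N, then at about 6 to 7 mm the force drops away (click); home, it lies on the plate.
- mallet: Loose mallet, 0.33 kg, standing stably on its striking face: upright orange head, 50 mm diameter, 70 mm tall, dark band; pale wooden handle sticking out level along the mallet's -x, 20 mm wide, 24 mm tall, 150 mm long, centre line 45 mm above the striking face. Origin: centre of the striking face (underside of the head), z up.
- mallet_grip (a point): Point on the handle's centre line to grip, 55 mm from the head's axis (mallet frame -55, 0, 45 mm).
- terminal: Black card terminal lying on the counter, 130 x 75 x 35 mm, loose; origin at the centre of its underside. Leave it alone.
- tag_box: Empty cream open box, 100 x 140 x 50 mm, loose; origin at the centre of its underside. Leave it alone.
- stapler: Red and black stapler, 40 x 140 x 40 mm, loose; origin at the centre of its underside. Leave it alone.

How it is judged:
On the way, in this order (a step that is already met when the one before it is completed fails the run):
1. the red pin is driven down (at least 11 of 13 mm) while the cap is still away from the anchor (value of joint drive_pin above 0.011 m and horizontal distance between cap and anchor above 0.06 m), for 0.1 s.
2. the mallet stands on its striking face on the counter, clear of the foot, let go (height (world z) of mallet below 0.004 m and angle between mallet's own z axis and vertical below 0.15 rad and contact force between mallet and foot below 0.1 N and contact force between mallet and the arm below 0.2 N and contact force between mallet and the fingers below 0.2 N and linear speed of mallet below 0.03 m/s), for 0.1 s.
3. the cap has clicked over the anchor and is home on the plate (z of cap in the frame of anchor below 0.0025 m and horizontal distance between cap and anchor below 0.004 m and angle between cap's own z axis and vertical below 0.12 rad), for 0.1 s.
At the end, for the whole second after the job is handed in: Cap underside within 2.5 mm of the plate, 4 mm of the stud axis, tilt under 0.12 rad, fingers still pressing it on the plate with over 4 N; pin at least 11 mm down; mallet standing still on its striking face on the counter, off the foot, let go (all of step 3 and contact force between cap and foot above 4 N and contact force between cap and the fingers above 1 N and value of joint drive_pin above 0.011 m and height (world z) of mallet below 0.004 m and angle between mallet's own z axis and vertical below 0.15 rad and contact force between mallet and foot below 0.1 N and contact force between mallet and the fingers below 0.2 N and linear speed of mallet below 0.03 m/s); the arm keeps its last pose, push and grip.
It fails at once if the hand touches the anchor or its pin (contact force between any of the fingers, the arm and anchor above 0.5 N).
It fails at once if the card terminal, the cream box or the stapler is shoved (30 mm) (distance of any of terminal, tag_box, stapler from where it was at the start of the episode above 0.03 m).
It also fails if it takes over 61 s, if anything falls off the work surface, if the arm or the gripper's body presses on something with over 40 N, if the wrist force passes 120 N, or if a joint passes its speed limit or range.

## Robot

A 6-joint arm with a two-finger parallel gripper is mounted at the origin on the work surface. World frame = base frame: x ahead of the robot, y to its left, z up, the work surface at z = 0. Lengths are in m, angles in rad, forces in N, time in s.
With the tool pointing down it reaches from about 0.3 to 0.875 m from the base axis. Payload 6.4 kg.
Tool frame: the origin (TCP) lies midway between the tips of the shut fingers; the grasp point (between the pads) lies 19 mm behind it; z points along the fingers, y is the line along which they close (so a half turn about z gives the same grasp; the last joint's range is limited). The gripper opens to 85 mm and grips with 20 to 120 N. Pads are 22 mm wide; open, the fingers measure 114 mm over their backs; the gripper's body (76 mm by 85 mm) begins 54 mm behind the grasp point. The pads swing forward as they close: fully open they stand 13 mm farther back than shut.
Start: joints at [0.907, 0.181, 1.607, -0, 1.354, -0.206], TCP at [0.254, 0.516, 0.231] pointing down, gripper open.
Joint ranges: [-2.99, 2.99], [-0.89, 2.07], [0.3, 2.58], [-1.14, 4.28], [0, 2.63], [-3.12, 3.12]. Speed limits (rad/s): [2.57, 2.57, 3.01, 3.14, 3.14, 3.14].

## Interface

Orientations are given as a unit quaternion [w, x, y, z].
In Python, from plant import robot gives the robot as it stands.
- The arm moves only by the tool apply_moves, never from a script. Its argument "targets" is a list of rows, each an object with "claw": the finger opening in cm, from 0 to 8.54; "slide": the shift along the tool's x, y, z in cm, a list of three; "turn": the turn about the tool's z in units of 6 degrees (1.0 is 6 degrees). A call has exactly 5 rows; each row is the pose to reach, as a shift and turn from the pose commanded when the call began, along the tool's axes at that moment; what a row does not reach only later rows make up. A row lasts 1/10 s, in which the tool goes at most 50 mm and 8.59 degrees, less where a joint would pass 70% of its speed; a pose out of reach is approached as far as the arm can. A call with a gripper value outside its range is refused whole. The fingers move at their own pace and stop on an object; the grip force is fixed at half the most. Time passes only in rows, so rows that repeat a pose let the fingers close, or fill a call up. It gives the time, the measured TCP pose, the force, the opening and the grip force at its end, in the units of the state.
- robot.observe(): the state, without advancing time (a new reading comes with each control period).
- robot.capture(name): name is "side" or "top" or "wrist"; returns the picture (400x640x3 uint8, blue, green, red); there is no depth.
- robot.camera_params(name): a dict with "vertical_fov" (degrees; the focal length in pixels is half the picture's height over the tangent of half this angle, whatever the lens; pixels are square), "cx", "cy" (the principal point, pixels), "position" and "attitude" of the camera in the world; the wrist camera has in their place "mount" (4x4, takes a point from camera to tool coordinates, whose origin is the TCP and whose axes are the flange's). Camera axes: x right, y down, z forward; pixel columns grow to the right and rows downward; lengths in m; the calibration is good to about 2 mm. A picture is of the moment at which its call begins: read the wrist's pose just before it. camera_params takes no time and is no camera call.
- robot.finish_job(): hands the job in; it is judged then, once.
Trained networks look in the newest picture that a camera, given by its name, has taken for a name from the list of things; names that differ only in an ending like _2 or _b are one class to them, and where a whole thing is asked for, a point or a joint stands for the part that bears it (a point fixed in the world has none). Each returns a list of dicts, best first, with "confidence" (0 to 1); they miss things now and then, are a little off and sometimes report something else, mostly with a low value. They report only what shows in the picture. A call takes as long as a camera call.
- robot.silhouettes(target, camera): "pixels" (400x640 bool, what is visible of it) and "rect" ([left, top, width, height] in pixels, round what is visible of it).
The state is a dict: "time": time; "qpos": joint angles; "joint_vel": joint speeds; "effort": joint torques, N m; "eef_pos": TCP position; "orientation": TCP orientation; "ft_force": force on the tool from outside, world axes, zero at the start; "moment": the same for the moment, N m; "finger_gap": finger opening in m; "grasp_force": force on a finger pad.
Only numpy, scipy, OpenCV 4.12 (cv2) and the standard library are available. Lean on these libraries where they do the work, as an engineer would, in place of code of your own. Each camera call takes 0.05 s, during which the arm holds its last target. There are 200 camera calls.

## Working session

There is one attempt and no reset: what is moved stays moved. The work goes in short steps, Python scripts to look and compute and a tool call to move; the robot and the scene stay as the last step left them, time stands still between calls to the robot, and variables do not carry over. Pictures are saved under pics/ and viewed, at most 10 in all, crops included, and the job is handed in when it is done.

Besides the shell and the picture viewer there is one more tool, called after "Emit:" as name(argument=value, ...) on one line, values as JSON. apply_moves: Moves the arm, as the interface text tells. Its arguments: {"type":"object","properties":{"targets":{"type":"array","items":{"type":"object","properties":{"claw":{"type":"number"},"slide":{"type":"array","items":{"type":"number"}},"turn":{"type":"number"}}}}},"required":["targets"]}

```bash
mkdir -p pics; ls; cat > h.py <<'E'
import numpy as np, cv2
from plant import robot
from scipy.spatial.transform import Rotation as R
def rot(q): return R.from_quat([q[1],q[2],q[3],q[0]]).as_matrix()
def cam(n):
    p=robot.camera_params(n); f=200/np.tan(np.radians(p["vertical_fov"])/2)
    if "mount" in p:
        s=robot.observe(); T=np.eye(4); T[:3,:3]=rot(s["orientation"]); T[:3,3]=s["eef_pos"]; M=T@np.array(p["mount"]); Rm,t=M[:3,:3],M[:3,3]
    else:
        a=np.array(p["attitude"]); Rm=rot(a) if a.size==4 else a.reshape(3,3); t=np.array(p["position"])
    return f,p["cx"],p["cy"],Rm,t
def ray(c,u,v):
    f,cx,cy,Rm,t=c; return t,Rm@np.array([(u-cx)/f,(v-cy)/f,1])
def onz(c,u,v,z):
    t,d=ray(c,u,v); return t+d*(z-t[2])/d[2]
def proj(c,P):
    f,cx,cy,Rm,t=c; q=(np.atleast_2d(P)-t)@Rm; return np.c_[cx+f*q[:,0]/q[:,2],cy+f*q[:,1]/q[:,2]]
def tri(rays):
    A=0;b=0
    for t,d in rays:
        d=d/np.linalg.norm(d);M=np.eye(3)-np.outer(d,d);A=A+M;b=b+M@t
    return np.linalg.solve(A,b)
E
python3 - <<'E'
from h import *
for n in("top","side","wrist"): print(n,robot.camera_params(n))
s=robot.observe();print(s)
t=robot.capture("top");cv2.imwrite("pics/top.png",t)
def sil(n,c):
    for d in robot.silhouettes(n,c)[:2]:
        ys,xs=np.nonzero(d["pixels"]);print(n,c,round(d["confidence"],2),d["rect"],xs.mean().round(1),ys.mean().round(1),len(xs))
for n in("foot","anchor","drive_pin","cap","mallet","terminal","tag_box","stapler"): sil(n,"top")
s=robot.capture("side");cv2.imwrite("pics/side.png",s)
for n in("foot","anchor","drive_pin","cap","mallet"): sil(n,"side")
E
```

```text
pics
top {'vertical_fov': 52.6843478504755, 'cx': 322.5680729444036, 'cy': 196.13462870341976, 'position': array([ 0.36413403, -0.07103061,  0.9777193 ]), 'attitude': array([ 0.07854888, -0.69192718,  0.71268258, -0.08456005])}
side {'vertical_fov': 56.55159441342542, 'cx': 319.99300212930586, 'cy': 200.45490947109985, 'position': array([ 0.32668771, -0.68721598,  0.83218569]), 'attitude': array([-0.33679121,  0.92526989, -0.16083165,  0.06767928])}
wrist {'vertical_fov': 62.59258222269438, 'cx': 326.40956208863975, 'cy': 199.9553800231954, 'mount': array([[-5.19884084e-04, -9.51455399e-01, -3.07786214e-01,
         7.92588721e-02],
       [ 9.99999189e-01, -8.52533256e-04,  9.46318233e-04,
        -8.80318005e-04],
       [-1.16277758e-03, -3.07785473e-01,  9.51455070e-01,
        -1.42895042e-01],
       [ 0.00000000e+00,  0.00000000e+00,  0.00000000e+00,
         1.00000000e+00]])}
{'time': 0.0, 'qpos': array([ 9.06739325e-01,  1.81545509e-01,  1.60804038e+00,  3.34511884e-05,
        1.35381163e+00, -2.06343090e-01]), 'joint_vel': array([-0.00014613, -0.00035515, -0.00065118, -0.
[... 626 characters left out ...]
6.8, 230.6, 19.4, 16.8] 176.4 238.7 306
mallet top 0.93 [410.3, 202.7, 37.0, 86.5] 429.5 239.6 1302
mallet top 0.55 [395.7, 126.0, 42.5, 56.4] 417.0 153.1 1587
terminal top 0.91 [401.9, 123.8, 36.1, 58.9] 417.5 153.6 1653
tag_box top 0.71 [137.4, 123.9, 70.8, 45.6] 171.0 147.5 2808
stapler top 0.76 [452.1, 216.3, 62.3, 22.6] 482.4 227.5 1074
foot side 0.91 [287.6, 171.3, 78.5, 41.8] 327.6 194.5 1978
anchor side 0.66 [274.0, 266.1, 82.0, 57.6] 320.8 293.8 1326
anchor side 0.62 [296.1, 175.2, 7.8, 13.6] 299.4 181.2 91
cap side 0.66 [262.4, 133.1, 11.4, 12.6] 265.5 139.6 139
mallet side 0.86 [276.6, 267.0, 83.9, 53.4] 321.5 293.5 1291
mallet side 0.57 [310.9, 100.9, 34.9, 38.7] 327.4 120.4 1166
```

```bash
python3 - <<'E'
import cv2
a=cv2.imread("pics/top.png")[100:310,120:540]; b=cv2.imread("pics/side.png")[60:360,150:500]
cv2.imwrite("pics/topc.png",cv2.resize(a,(800,400),interpolation=cv2.INTER_CUBIC));cv2.imwrite("pics/sidec.png",cv2.resize(b,(700,600),interpolation=cv2.INTER_CUBIC))
E
```

```text
(no output)
```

View pics/topc.png

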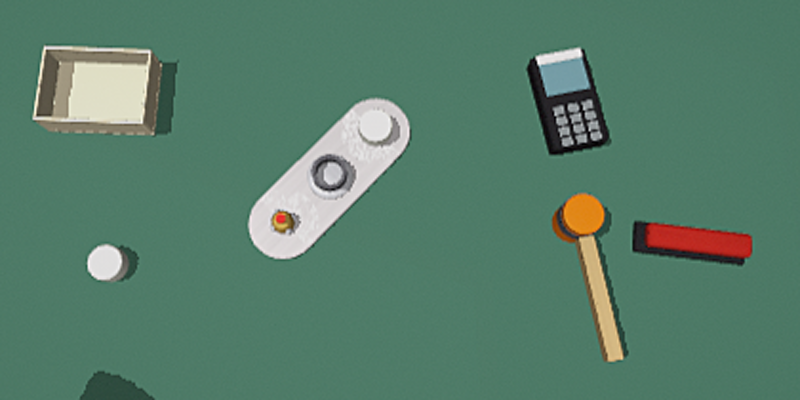

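View pics/sidec.png

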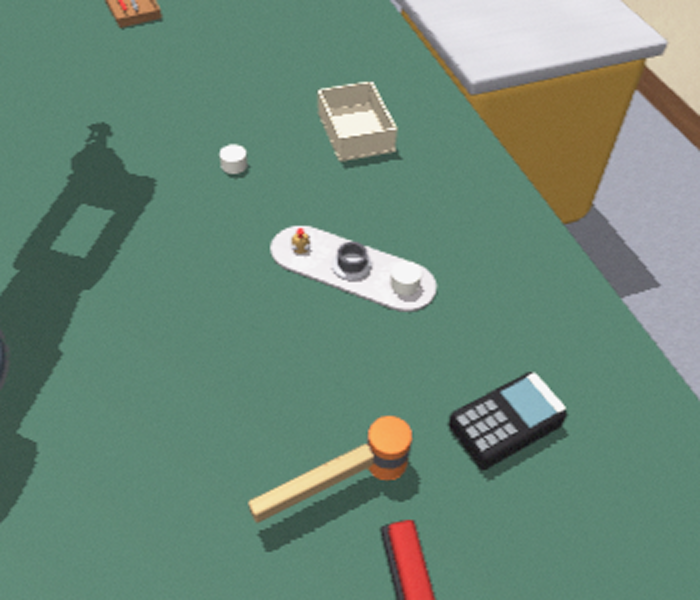

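Top view: orange head top at about (426.6,212.3), handle end (442,287), pin (267.5,214.4), loose cap (175.6,237.5). Side view: pin (300,176), cap (266.5,136), head top (345,276). The side "anchor" detection on the mallet and the top "mallet" on the terminal are false.

```bash
python3 - <<'E'
from h import *
T,S=cam("top"),cam("side")
pt={"pin":((267.5,214.4),(300,176),.042),"cap":((175.6,237.5),(266.5,136),.029),"fix":((317.9,166.1),(352.5,194.5),.035),"head":((426.6,212.3),(345,276),.07),"hend":((442.3,287.4),(279,315),.057)}
for k,(a,b,z) in pt.items():
    print(k,tri([ray(T,*a),ray(S,*b)]).round(4),onz(T,*a,z).round(4),onz(S,*b,z).round(4))
for k,a in {"term":(417,153),"stap":(484,227),"box":(171,147)}.items(): print(k,onz(T,*a,.035).round(3))
s=robot.observe();print(rot(s["orientation"]).round(3),s["time"])
E
```

```text
pin [0.5461 0.0493 0.0348] [0.5439 0.0485 0.042 ] [0.5451 0.0427 0.042 ]
cap [0.4995 0.2663 0.0277] [0.4974 0.266  0.029 ] [0.5011 0.2648 0.029 ]
fix [ 0.6615 -0.0736  0.0403] [ 0.6615 -0.0734  0.035 ] [ 0.6655 -0.0693  0.035 ]
head [ 0.5343 -0.3192  0.0705] [ 0.5328 -0.3191  0.07  ] [ 0.536 -0.319  0.07 ]
hend [ 0.3669 -0.3464  0.0443] [ 0.3643 -0.3424  0.057 ] [ 0.3688 -0.352   0.057 ]
term [ 0.688 -0.318  0.035]
stap [ 0.5   -0.461  0.035]
box [0.721 0.287 0.035]
[[-0.897  0.442  0.   ]
 [ 0.442  0.897  0.   ]
 [-0.     0.    -1.   ]] 0.75
```

```bash
cat >> h.py <<'E'
def plan(xyz,yaw=None):
    s=robot.observe();Rm=rot(s["orientation"]);d=np.array(xyz)-s["eef_pos"]
    y=np.degrees(np.arctan2(Rm[1,0],Rm[0,0])); t=0 if yaw is None else ((y-yaw+180)%360-180)/6
    print("t",round(s["time"],2),"pos",s["eef_pos"].round(4),"yaw",round(y,1),"-> slide",(Rm.T@d*100).round(2),"turn",round(t,2),"gap",s["finger_gap"].round(4),"F",s["ft_force"].round(1),"grip",s["grasp_force"])
E
python3 -c "
from h import *
plan([.49,-.326,.19],188.8)"
```

```text
Traceback (most recent call last):
  File "h.py", line 26, in plan
    print("t",round(s["time"],2),"pos",s["eef_pos"].round(4),"yaw",round(y,1),"-> slide",(Rm.T@d*100).round(2),"turn",round(t,2),"gap",s["finger_gap"].round(4),"F",s["ft_force"].round(1),"grip",s["grasp_force"])
                                                                                                                                       ^^^^^^^^^^^^^^^^^^^^^
AttributeError: 'float' object has no attribute 'round'
```

```bash
sed -i 's/s\["finger_gap"\].round(4)/round(s["finger_gap"],4)/' h.py
python3 -c "
from h import *
plan([.49,-.326,.19],188.8)"
```

```text
t 0.75 pos [0.2541 0.5158 0.2313] yaw 153.8 -> slide [-58.37 -65.09   4.13] turn -5.84 gap 0.0856 F [-0.2  0.8 -0.8] grip 0.0
```

Emit:
apply_moves(targets=[{"claw": 8.5, "slide": [-58.4, -65.1, 4.1], "turn": 0}, {"claw": 8.5, "slide": [-58.4, -65.1, 4.1], "turn": 0}, {"claw": 8.5, "slide": [-58.4, -65.1, 4.1], "turn": 0}, {"claw": 8.5, "slide": [-58.4, -65.1, 4.1], "turn": 0}, {"claw": 8.5, "slide": [-58.4, -65.1, 4.1], "turn": 0}])

```text
time: 1.25
eef_pos: [0.3217, 0.2737, 0.2197]
orientation: [0.0, 0.226, 0.974, 0.0]
ft_force: [1.6, -0.6, 0.6]
finger_gap: 0.0847
grasp_force: 0.0
```

Emit:
apply_moves(targets=[{"claw": 8.5, "slide": [-41.7, -46.5, 2.9], "turn": 0}, {"claw": 8.5, "slide": [-41.7, -46.5, 2.9], "turn": 0}, {"claw": 8.5, "slide": [-41.7, -46.5, 2.9], "turn": 0}, {"claw": 8.5, "slide": [-41.7, -46.5, 2.9], "turn": 0}, {"claw": 8.5, "slide": [-41.7, -46.5, 2.9], "turn": 0}])

```text
time: 1.75
eef_pos: [0.3892, 0.0329, 0.2084]
orientation: [0.001, 0.227, 0.974, 0.0]
ft_force: [0.6, 0.8, -0.8]
finger_gap: 0.085
grasp_force: 0.0
```

Emit:
apply_moves(targets=[{"claw": 8.5, "slide": [-25.0, -27.9, 1.7], "turn": -5.8}, {"claw": 8.5, "slide": [-25.0, -27.9, 1.7], "turn": -5.8}, {"claw": 8.5, "slide": [-25.0, -27.9, 1.7], "turn": -5.8}, {"claw": 8.5, "slide": [-25.0, -27.9, 1.7], "turn": -5.8}, {"claw": 8.5, "slide": [-25.0, -27.9, 1.7], "turn": -5.8}])

```text
time: 2.25
eef_pos: [0.4512, -0.1863, 0.1979]
orientation: [0.0, -0.077, 0.997, -0.0]
ft_force: [1.0, 1.1, -0.2]
finger_gap: 0.0848
grasp_force: 0.0
```

```bash
python3 -c "
from h import *
plan([.49,-.326,.19],188.8)"
```

```text
t 2.25 pos [ 0.4512 -0.1863  0.1979] yaw -171.2 -> slide [ -1.69 -14.4    0.8 ] turn 0.01 gap 0.0848 F [ 1.   1.1 -0.2] grip 0.0
```

Emit:
apply_moves(targets=[{"claw": 8.5, "slide": [-1.7, -14.4, 0.8], "turn": 0}, {"claw": 8.5, "slide": [-1.7, -14.4, 0.8], "turn": 0}, {"claw": 8.5, "slide": [-1.7, -14.4, 0.8], "turn": 0}, {"claw": 8.5, "slide": [-1.7, -14.4, 0.8], "turn": 0}, {"claw": 8.5, "slide": [-1.7, -14.4, 0.8], "turn": 0}])

```text
time: 2.75
eef_pos: [0.4888, -0.3248, 0.189]
orientation: [-0.0, -0.074, 0.997, 0.001]
ft_force: [-0.6, -0.6, -0.7]
finger_gap: 0.0853
grasp_force: 0.0
```

```bash
python3 - <<'E'
from h import *
plan([.49,-.326,.19],188.8)
c=cam("wrist");w=robot.capture("wrist");cv2.imwrite("pics/w1.png",w)
for d in robot.silhouettes("mallet","wrist")[:2]:
    m=d["pixels"];ys,xs=np.nonzero(m);print(d["confidence"],d["rect"],xs.mean(),ys.mean())
print(proj(c,[[.5343,-.3192,.07],[.3669,-.3464,.057]]))
E
```

```text
t 2.75 pos [ 0.4888 -0.3248  0.189 ] yaw -171.5 -> slide [-0.1  -0.13 -0.1 ] turn -0.05 gap 0.0853 F [-0.6 -0.6 -0.7] grip 0.0
[[325.31107234 244.23214942]
 [321.99818251  31.98265233]]
```

View pics/w1.png

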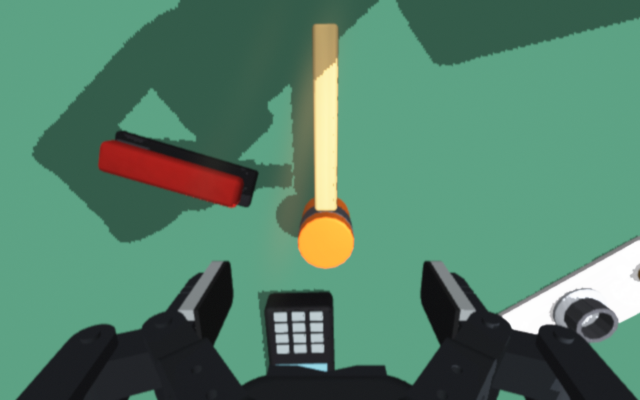

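Wrist view: head top at (326,241), handle running straight up along column ~326 (end at row 24), so the gripper is already aligned with it.

```bash
python3 - <<'E'
from h import *
c=cam("wrist");T=cam("top");S=cam("side")
print(onz(c,326,241,.07),onz(c,325.5,24,.057),onz(c,326.5,207,.057))
h=tri([ray(c,326,241),ray(T,426.6,212.3),ray(S,345,276)]);print(h)
u=np.array([np.cos(np.radians(8.7)),np.sin(np.radians(8.7))])
hd=onz(c,326,241,.07)[:2]; g=hd-.046*u
plan([*g,.08],188.7);plan([*g,.022],188.7)
E
```

```text
[ 0.53165819 -0.31734964  0.07      ] [ 0.36134897 -0.34331327  0.057     ] [ 0.50495398 -0.32090755  0.057     ]
[ 0.53385491 -0.31844358  0.06892133]
t 2.85 pos [ 0.489  -0.3232  0.1896] yaw -171.4 -> slide [ 0.29 -0.08 10.96] turn -0.02 gap 0.0852 F [-0.2 -0.1 -0.8] grip 0.0
t 2.85 pos [ 0.489  -0.3232  0.1896] yaw -171.4 -> slide [ 0.29 -0.08 16.76] turn -0.02 gap 0.0852 F [-0.2 -0.1 -0.8] grip 0.0
```

Emit:
apply_moves(targets=[{"claw": 8.5, "slide": [0.2, -0.1, 5.0], "turn": 0}, {"claw": 8.5, "slide": [0.2, -0.1, 10.0], "turn": 0}, {"claw": 8.5, "slide": [0.2, -0.1, 14.0], "turn": 0}, {"claw": 8.5, "slide": [0.2, -0.1, 16.7], "turn": 0}, {"claw": 8.5, "slide": [0.2, -0.1, 16.7], "turn": 0}])

```text
time: 3.35
eef_pos: [0.4849, -0.3214, 0.0191]
orientation: [-0.003, -0.076, 0.997, 0.003]
ft_force: [-0.6, 0.2, -1.1]
finger_gap: 0.085
grasp_force: 0.0
```

Emit:
apply_moves(targets=[{"claw": 0, "slide": [0, 0, 0], "turn": 0}, {"claw": 0, "slide": [0, 0, 0], "turn": 0}, {"claw": 0, "slide": [0, 0, 0], "turn": 0}, {"claw": 0, "slide": [0, 0, 0], "turn": 0}, {"claw": 0, "slide": [0, 0, 0], "turn": 0}])

```text
time: 3.85
eef_pos: [0.488, -0.3261, 0.0243]
orientation: [0.001, -0.075, 0.997, -0.001]
ft_force: [-0.9, 1.5, 6.3]
finger_gap: 0.0192
grasp_force: 58.3
```

Emit:
apply_moves(targets=[{"claw": 0, "slide": [0, 0, 0], "turn": 0}, {"claw": 0, "slide": [0, 0, 0], "turn": 0}, {"claw": 0, "slide": [0, 0, 0], "turn": 0}, {"claw": 0, "slide": [0, 0, 0], "turn": 0}, {"claw": 0, "slide": [0, 0, 0], "turn": 0}])

```text
time: 4.35
eef_pos: [0.488, -0.3261, 0.0242]
orientation: [0.001, -0.075, 0.997, -0.001]
ft_force: [-2.0, 1.7, 6.3]
finger_gap: 0.0191
grasp_force: 58.4
```

Emit:
apply_moves(targets=[{"claw": 0, "slide": [0, 0, -2], "turn": 0}, {"claw": 0, "slide": [0, 0, -5], "turn": 0}, {"claw": 0, "slide": [0, 0, -8], "turn": 0}, {"claw": 0, "slide": [-0.5, 3, -8], "turn": 0}, {"claw": 0, "slide": [-1, 7, -8], "turn": 0}])

```text
time: 4.85
eef_pos: [0.4875, -0.2562, 0.1043]
orientation: [0.001, -0.073, 0.997, -0.001]
ft_force: [0.9, 1.1, -3.6]
finger_gap: 0.0192
grasp_force: 59.3
```

Emit:
apply_moves(targets=[{"claw": 0, "slide": [-1, 4.5, 0], "turn": 0}, {"claw": 0, "slide": [-2, 9, 0], "turn": 0}, {"claw": 0, "slide": [-3, 13.5, 0], "turn": 0}, {"claw": 0, "slide": [-4, 18, 0], "turn": 0}, {"claw": 0, "slide": [-5, 22, 0], "turn": 0}])

```text
time: 5.35
eef_pos: [0.5026, -0.0276, 0.1026]
orientation: [-0.0, -0.075, 0.997, 0.0]
ft_force: [-0.1, -0.5, -4.1]
finger_gap: 0.0196
grasp_force: 59.3
```

```bash
python3 - <<'E'
from h import *
plan([.5,.0405,.1])
c=cam("wrist");w=robot.capture("wrist");cv2.imwrite("pics/w2.png",w)
for d in robot.silhouettes("anchor","wrist")[:2]+robot.silhouettes("mallet","wrist")[:1]:
    ys,xs=np.nonzero(d["pixels"]);print(d["confidence"],d["rect"],xs.mean(),ys.mean())
print(proj(c,[[.545,.0485,.042]]))
E
```

```text
t 5.35 pos [ 0.5026 -0.0276  0.1026] yaw -171.4 -> slide [-0.75  6.77  0.26] turn 0 gap 0.0196 F [-0.1 -0.5 -4.1] grip 59.311586022377014
0.94 [392.7, 247.6, 43.8, 47.1] 416.1460905349794 270.037037037037
0.93 [293.0, 0.0, 72.4, 367.0] 326.37495177469134 175.8140914351852
[[423.5060951  289.26789118]]
```

View pics/w2.png

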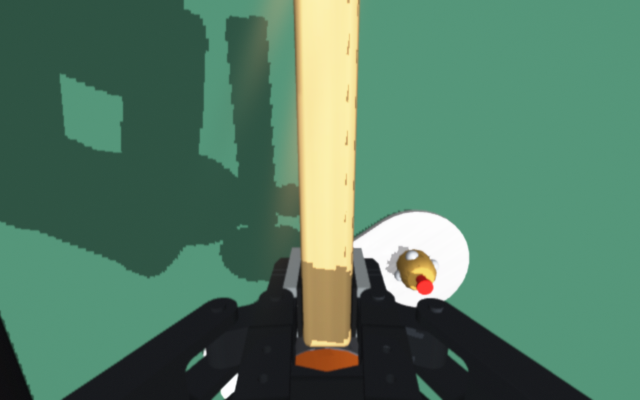

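The red pin shows at (425,286), close to the predicted (423.5,289); the mallet sits level in the grip.

Emit:
apply_moves(targets=[{"claw": 0, "slide": [-0.4, 3.5, 0], "turn": 0}, {"claw": 0, "slide": [-0.7, 6.8, 0], "turn": 0}, {"claw": 0, "slide": [-0.7, 6.8, 1.0], "turn": 0}, {"claw": 0, "slide": [-0.7, 6.8, 2.2], "turn": 0}, {"claw": 0, "slide": [-0.7, 6.8, 3.2], "turn": 0}])

```text
time: 6.0
eef_pos: [0.5, 0.0372, 0.0695]
orientation: [-0.0, -0.074, 0.997, -0.0]
ft_force: [-0.1, 0.3, -3.7]
finger_gap: 0.0191
grasp_force: 60.1
```

Emit:
apply_moves(targets=[{"claw": 0, "slide": [0, 0, 0.3], "turn": 0}, {"claw": 0, "slide": [0, 0, 0.6], "turn": 0}, {"claw": 0, "slide": [0, 0, 0.9], "turn": 0}, {"claw": 0, "slide": [0, 0, 1.2], "turn": 0}, {"claw": 0, "slide": [0, 0, 1.5], "turn": 0}])

```text
time: 6.5
eef_pos: [0.5002, 0.0375, 0.0566]
orientation: [-0.0, -0.074, 0.997, -0.0]
ft_force: [-8.4, -1.6, 9.2]
finger_gap: 0.0195
grasp_force: 61.7
```

Emit:
apply_moves(targets=[{"claw": 0, "slide": [0, 0, 0.2], "turn": 0}, {"claw": 0, "slide": [0, 0, 0.4], "turn": 0}, {"claw": 0, "slide": [0, 0, 0.6], "turn": 0}, {"claw": 0, "slide": [0, 0, 0.6], "turn": 0}, {"claw": 0, "slide": [0, 0, 0.6], "turn": 0}])

```text
time: 7.0
eef_pos: [0.4999, 0.0373, 0.0525]
orientation: [-0.001, -0.075, 0.997, -0.001]
ft_force: [-18.3, -2.6, 29.7]
finger_gap: 0.0195
grasp_force: 65.3
```

Emit:
apply_moves(targets=[{"claw": 0, "slide": [0, 0, -2], "turn": 0}, {"claw": 0, "slide": [0, 0, -5], "turn": 0}, {"claw": 0, "slide": [0.3, -3, -6], "turn": 0}, {"claw": 0, "slide": [0.8, -7.5, -6], "turn": 0}, {"claw": 0, "slide": [1.2, -12, -6], "turn": 0}])

```text
time: 7.5
eef_pos: [0.5069, -0.0837, 0.1108]
orientation: [0.001, -0.075, 0.997, -0.001]
ft_force: [1.5, -0.9, -3.5]
finger_gap: 0.0196
grasp_force: 60.6
```

```bash
python3 - <<'E'
from h import *
plan([.485,-.285,.1],188.7)
w=robot.capture("wrist")
s=robot.capture("side");a=s[150:220,260:390];b=s[140:340,250:510]
v=np.zeros((600,800,3),np.uint8)
v[:400,:520]=cv2.resize(b,(520,400),interpolation=cv2.INTER_CUBIC);v[400:,:372]=cv2.resize(a,(372,200),interpolation=cv2.INTER_CUBIC)
v[400:,400:720]=cv2.resize(w,(320,200))
cv2.imwrite("pics/m3.png",v)
E
```

```text
t 7.5 pos [ 0.5069 -0.0837  0.1108] yaw -171.4 -> slide [  5.19 -19.57   1.1 ] turn -0.01 gap 0.0196 F [ 1.5 -0.9 -3.5] grip 60.56615710258484
```

View pics/m3.png

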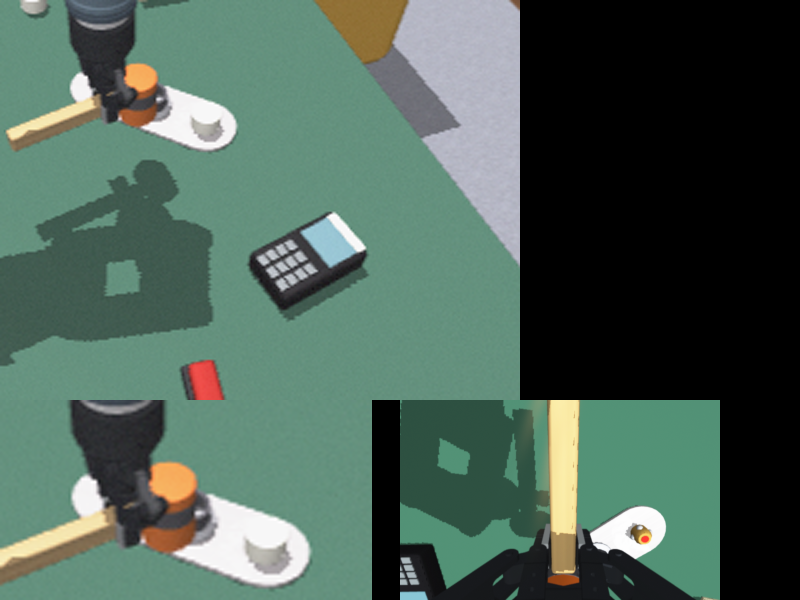

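The pin is down (wrist inset shows the red head right on the brass); the mallet is practically level.

Emit:
apply_moves(targets=[{"claw": 0, "slide": [1.2, -4.5, 0], "turn": 0}, {"claw": 0, "slide": [2.4, -9, 0], "turn": 0}, {"claw": 0, "slide": [3.6, -13.5, 0], "turn": 0}, {"claw": 0, "slide": [4.8, -17.5, 0], "turn": 0}, {"claw": 0, "slide": [5.2, -19.6, 1], "turn": 0}])

```text
time: 8.1
eef_pos: [0.4844, -0.2882, 0.1013]
orientation: [0.001, -0.073, 0.997, -0.002]
ft_force: [0.4, -0.7, -2.6]
finger_gap: 0.0191
grasp_force: 60.9
```

Emit:
apply_moves(targets=[{"claw": 0, "slide": [0, 0, 2.5], "turn": 0}, {"claw": 0, "slide": [0, 0, 5], "turn": 0}, {"claw": 0, "slide": [0, 0, 6.5], "turn": 0}, {"claw": 0, "slide": [0, 0, 7.1], "turn": 0}, {"claw": 0, "slide": [0, 0, 7.3], "turn": 0}])

```text
time: 8.6
eef_pos: [0.484, -0.2832, 0.0263]
orientation: [-0.0, -0.075, 0.997, 0.0]
ft_force: [-0.3, 0.1, -2.8]
finger_gap: 0.0197
grasp_force: 60.8
```

Emit:
apply_moves(targets=[{"claw": 0, "slide": [0, 0, 0.1], "turn": 0}, {"claw": 0, "slide": [0, 0, 0.2], "turn": 0}, {"claw": 0, "slide": [0, 0, 0.3], "turn": 0}, {"claw": 0, "slide": [0, 0, 0.4], "turn": 0}, {"claw": 0, "slide": [0, 0, 0.4], "turn": 0}])

```text
time: 9.1
eef_pos: [0.4846, -0.2839, 0.0237]
orientation: [0.0, -0.075, 0.997, -0.0]
ft_force: [-0.6, 0.7, 3.9]
finger_gap: 0.0194
grasp_force: 61.7
```

Contact. Release, then rise.

Emit:
apply_moves(targets=[{"claw": 3.5, "slide": [0, 0, 0], "turn": 0}, {"claw": 6, "slide": [0, 0, 0], "turn": 0}, {"claw": 8.5, "slide": [0, 0, 0], "turn": 0}, {"claw": 8.5, "slide": [0, 0, 0], "turn": 0}, {"claw": 8.5, "slide": [0, 0, 0], "turn": 0}])

```text
time: 9.6
eef_pos: [0.4841, -0.2836, 0.0227]
orientation: [0.0, -0.075, 0.997, -0.0]
ft_force: [-0.2, 0.1, 0.2]
finger_gap: 0.085
grasp_force: 0.0
```

Emit:
apply_moves(targets=[{"claw": 8.5, "slide": [0, 0, -2], "turn": 0}, {"claw": 8.5, "slide": [0, 0, -6], "turn": 0}, {"claw": 8.5, "slide": [0, 0, -11], "turn": 0}, {"claw": 8.5, "slide": [0, 0, -15], "turn": 0}, {"claw": 8.5, "slide": [-1, 4, -16], "turn": 0}])

```text
time: 10.1
eef_pos: [0.4906, -0.2477, 0.189]
orientation: [0.004, -0.073, 0.997, -0.004]
ft_force: [1.4, 0.1, -0.1]
finger_gap: 0.0854
grasp_force: 0.0
```

```bash
python3 - <<'E'
from h import *
plan([.47,.262,.19])
s=robot.capture("side");cv2.imwrite("pics/s4.png",cv2.resize(s[140:340,250:510],(780,600)))
E
```

```text
t 10.1 pos [ 0.4906 -0.2477  0.189 ] yaw -171.7 -> slide [-5.35 50.73 -0.55] turn 0 gap 0.0854 F [ 1.4  0.1 -0.1] grip 0.0
```

View pics/s4.png

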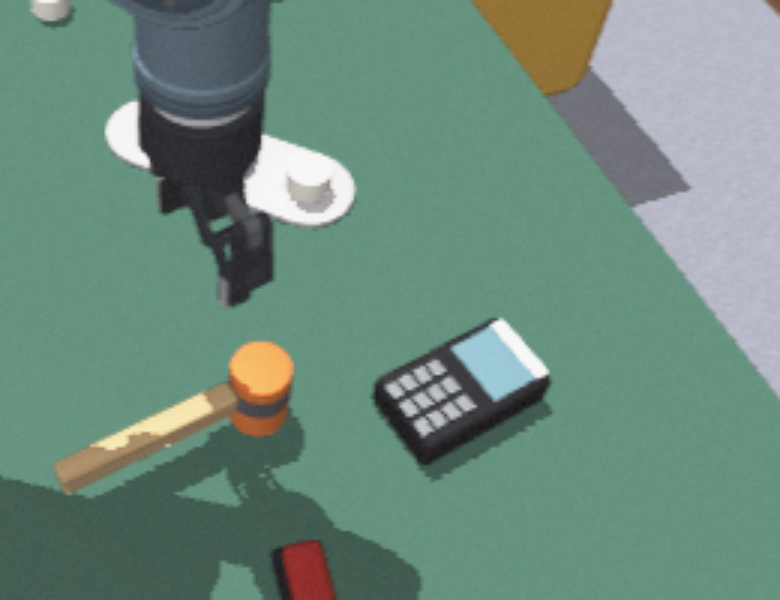

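Mallet stands on its face, clear of the foot. Now over the anchor.

Emit:
apply_moves(targets=[{"claw": 8.5, "slide": [-1.8, 5, 0], "turn": 0}, {"claw": 8.5, "slide": [-3.5, 10, 0], "turn": 0}, {"claw": 8.5, "slide": [-5, 14.5, 0], "turn": 0}, {"claw": 8.5, "slide": [-6.5, 19, 0], "turn": 0}, {"claw": 8.5, "slide": [-8, 23.5, 0], "turn": 0}])

```text
time: 10.65
eef_pos: [0.5319, 0.004, 0.1825]
orientation: [-0.0, -0.075, 0.997, 0.0]
ft_force: [0.3, -0.3, -0.8]
finger_gap: 0.085
grasp_force: 0.0
```

Emit:
apply_moves(targets=[{"claw": 8.5, "slide": [-0.5, 3, 0], "turn": 0}, {"claw": 8.5, "slide": [-1, 5, 0], "turn": 0}, {"claw": 8.5, "slide": [-1, 5, 0], "turn": 0}, {"claw": 8.5, "slide": [-1, 5, 0], "turn": 0}, {"claw": 8.5, "slide": [-1, 5, 0], "turn": 0}])

```text
time: 11.15
eef_pos: [0.5344, 0.0519, 0.1825]
orientation: [-0.0, -0.074, 0.997, -0.0]
ft_force: [0.3, -0.0, -0.4]
finger_gap: 0.0851
grasp_force: 0.0
```

```bash
python3 - <<'E'
from h import *
plan([.46,.262,.19])
c=cam("wrist");w=robot.capture("wrist");cv2.imwrite("pics/w5.png",w)
for n in("anchor","drive_pin","cap"):
  for d in robot.silhouettes(n,"wrist")[:2]:
    ys,xs=np.nonzero(d["pixels"]);print(n,d["confidence"],d["rect"],xs.mean(),ys.mean())
hsv=cv2.cvtColor(w,cv2.COLOR_BGR2HSV);m=((hsv[...,0]<6)|(hsv[...,0]>174))&(hsv[...,1]>180)&(hsv[...,2]>120)
_,_,st,ce=cv2.connectedComponentsWithStats(m.astype(np.uint8))
for s,q in zip(st[1:],ce[1:]):
    if s[4]>20: print(s,q,onz(c,*q,.030).round(4))
E
```

```text
t 11.15 pos [0.5344 0.0519 0.1825] yaw -171.5 -> slide [ 4.25 21.88 -0.75] turn 0 gap 0.0851 F [ 0.3 -0.  -0.4] grip 0.0
anchor 0.98 [304.3, 172.6, 34.8, 36.6] 322.99626865671644 188.43781094527364
drive_pin 0.61 [318.8, 185.2, 13.3, 14.5] 322.8076923076923 192.15384615384616
cap 0.97 [520.0, 150.3, 66.1, 50.2] 554.818890814558 174.99826689774696
[318 188  11  11  96] [322.95833333 192.85416667] [0.5439 0.0497 0.03  ]
```

View pics/w5.png

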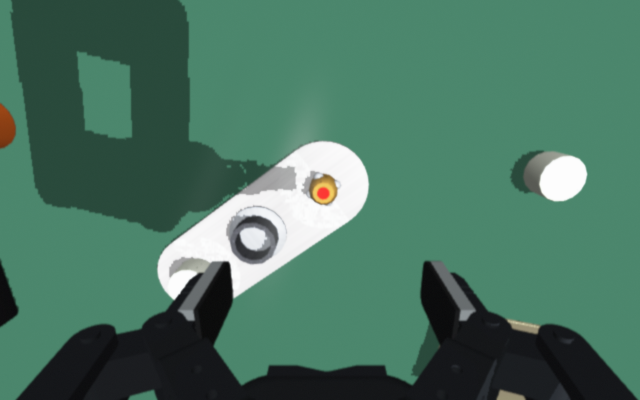

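Red pin head at (323,193) seated in the brass stud; cap's top face at about (562,177).

```bash
python3 - <<'E'
from h import *
c=cam("wrist");T=cam("top")
print(onz(c,562,177.5,.029),tri([ray(c,562,177.5),ray(T,175.6,237.5)]))
p=onz(c,562,177.5,.029);plan([p[0]-.015,p[1],.15])
E
```

```text
[0.49714881 0.26693125 0.029     ] [0.49694782 0.26510516 0.03140134]
t 11.35 pos [0.5346 0.0518 0.1827] yaw -171.5 -> slide [ 2.01 22.05  3.27] turn 0 gap 0.0846 F [-0.2 -0.5  0.5] grip 0.0
```

Emit:
apply_moves(targets=[{"claw": 8.5, "slide": [0.4, 4.5, 0.6], "turn": 0}, {"claw": 8.5, "slide": [0.8, 9, 1.3], "turn": 0}, {"claw": 8.5, "slide": [1.2, 13.5, 2], "turn": 0}, {"claw": 8.5, "slide": [1.7, 18, 2.7], "turn": 0}, {"claw": 8.5, "slide": [2, 22, 3.3], "turn": 0}])

```text
time: 11.85
eef_pos: [0.4813, 0.2686, 0.1495]
orientation: [-0.0, -0.074, 0.997, 0.0]
ft_force: [0.7, -0.4, -0.2]
finger_gap: 0.0848
grasp_force: 0.0
```

Emit:
apply_moves(targets=[{"claw": 8.5, "slide": [0, 0, 0], "turn": 0}, {"claw": 8.5, "slide": [0, 0, 0], "turn": 0}, {"claw": 8.5, "slide": [0, 0, 0], "turn": 0}, {"claw": 8.5, "slide": [0, 0, 0], "turn": 0}, {"claw": 8.5, "slide": [0, 0, 0], "turn": 0}])

```text
time: 12.35
eef_pos: [0.4827, 0.2662, 0.15]
orientation: [0.0, -0.074, 0.997, 0.0]
ft_force: [0.7, 0.2, -0.7]
finger_gap: 0.0851
grasp_force: 0.0
```

```bash
python3 - <<'E'
from h import *
c=cam("wrist");w=robot.capture("wrist")
d=robot.silhouettes("cap","wrist")[0];print(d["confidence"],d["rect"])
p=np.array([.497,.2665,0])
# top-face centre: brightest white ellipse
m=(w.min(2)>235).astype(np.uint8);n,l,st,ce=cv2.connectedComponentsWithStats(m)
for s,q in zip(st[1:],ce[1:]):
    if s[4]>300: print(s,q,onz(c,*q,.029).round(4))
print(proj(c,[[.497,.2665,.029],[.497,.2665,0]]))
plan([.497,.2665,.005])
cv2.imwrite("pics/w6.png",w)
E
```

```text
0.94 [300.9, 178.4, 50.9, 56.8]
[ 302  186   50   47 1590] [328.60754717 210.59622642] [0.4977 0.27   0.029 ]
[   0  204  135  138 6163] [ 53.49748499 266.09540808] [0.5866 0.0325 0.029 ]
[[324.67800881 209.23250499]
 [324.80826463 198.82107279]]
t 12.45 pos [0.4824 0.2665 0.1499] yaw -171.5 -> slide [-1.44 -0.22 14.49] turn 0 gap 0.085 F [-0.2 -1.   0. ] grip 0.0
```

View pics/w6.png

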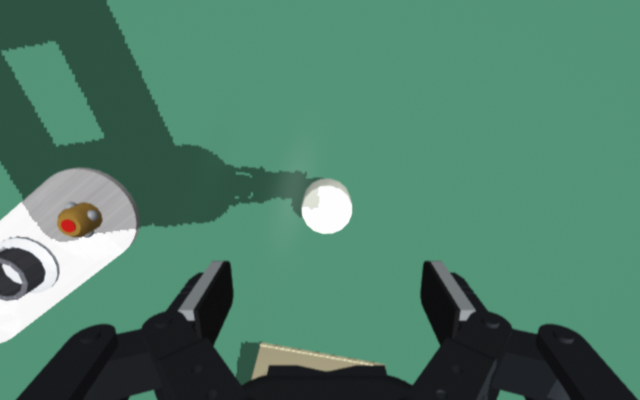

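Cap top face centre at (326.5,209), 1 mm from the prediction. Descend and grip.

Emit:
apply_moves(targets=[{"claw": 8.5, "slide": [-1.4, -0.1, 4], "turn": 0}, {"claw": 8.5, "slide": [-1.4, -0.1, 8.5], "turn": 0}, {"claw": 8.5, "slide": [-1.4, -0.1, 12.5], "turn": 0}, {"claw": 8.5, "slide": [-1.4, -0.1, 14.4], "turn": 0}, {"claw": 8.5, "slide": [-1.4, -0.1, 14.4], "turn": 0}])

```text
time: 12.95
eef_pos: [0.4932, 0.2671, 0.0024]
orientation: [-0.003, -0.074, 0.997, -0.001]
ft_force: [-0.2, -0.3, -0.3]
finger_gap: 0.0848
grasp_force: 0.0
```

Emit:
apply_moves(targets=[{"claw": 0, "slide": [0, 0, 0], "turn": 0}, {"claw": 0, "slide": [0, 0, 0], "turn": 0}, {"claw": 0, "slide": [0, 0, 0], "turn": 0}, {"claw": 0, "slide": [0, 0, 0], "turn": 0}, {"claw": 0, "slide": [0, 0, 0], "turn": 0}])

```text
time: 13.45
eef_pos: [0.4976, 0.2689, 0.0081]
orientation: [0.002, -0.075, 0.997, 0.0]
ft_force: [-0.9, -0.4, 6.5]
finger_gap: 0.0426
grasp_force: 60.5
```

Emit:
apply_moves(targets=[{"claw": 0, "slide": [0, 0, -3], "turn": 0}, {"claw": 0, "slide": [0, 0, -7], "turn": 0}, {"claw": 0, "slide": [-0.3, -4, -7], "turn": 0}, {"claw": 0, "slide": [-0.5, -8, -7], "turn": 0}, {"claw": 0, "slide": [-0.8, -12, -7], "turn": 0}])

```text
time: 13.95
eef_pos: [0.5227, 0.1501, 0.0777]
orientation: [0.002, -0.075, 0.997, -0.0]
ft_force: [-0.6, -0.1, -1.2]
finger_gap: 0.0425
grasp_force: 61.1
```

```bash
python3 - <<'E'
from h import *
plan([.544,.0497,.065])
c=cam("wrist");w=robot.capture("wrist");cv2.imwrite("pics/w7.png",w)
d=robot.silhouettes("anchor","wrist")
for q in d[:2]: print(q["confidence"],q["rect"])
hsv=cv2.cvtColor(w,cv2.COLOR_BGR2HSV);m=((hsv[...,0]<6)|(hsv[...,0]>174))&(hsv[...,1]>180)&(hsv[...,2]>120)
_,_,st,ce=cv2.connectedComponentsWithStats(m.astype(np.uint8))
for s,q in zip(st[1:],ce[1:]):
    if s[4]>20: print(s,q,onz(c,*q,.030).round(4))
s=robot.observe();z=s["eef_pos"][2]-.008+.029
e=robot.silhouettes("cap","wrist")
for q in e[:2]: print(q["confidence"],q["rect"])
P=s["eef_pos"].copy();P[2]=z;print(proj(c,P),P)
E
```

```text
t 13.95 pos [0.5227 0.1501 0.0777] yaw -171.3 -> slide [ -0.59 -10.25   1.28] turn 0 gap 0.0425 F [-0.6 -0.1 -1.2] grip 61.067271418869495
0.78 [147.1, 205.0, 50.6, 46.6]
[156 227  18  17 240] [164.4125     235.32916667] [0.5438 0.0496 0.03  ]
0.66 [273.7, 219.8, 102.0, 110.2]
[[319.99826311 290.5735026 ]] [0.52387183 0.14711474 0.09846375]
```

View pics/w7.png

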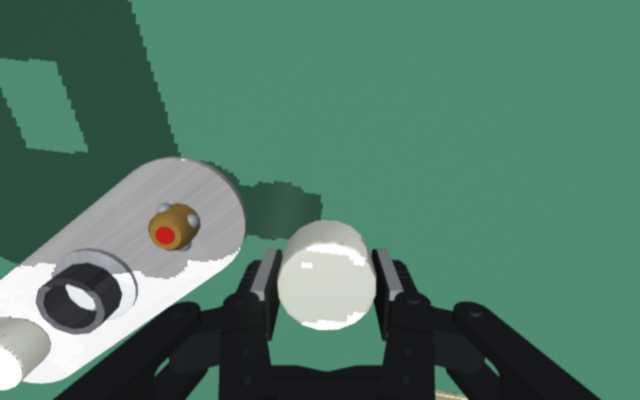

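Pin again at (.5438,.0496); the cap is held squarely, its top face centred near (326.5,284), about 2 mm toward tool +x.

Emit:
apply_moves(targets=[{"claw": 0, "slide": [-0.3, -4, 0], "turn": 0}, {"claw": 0, "slide": [-0.6, -8, 0], "turn": 0}, {"claw": 0, "slide": [-0.7, -9.9, 0], "turn": 0}, {"claw": 0, "slide": [-0.7, -9.9, 0.6], "turn": 0}, {"claw": 0, "slide": [-0.7, -9.9, 1.2], "turn": 0}])

```text
time: 14.6
eef_pos: [0.5436, 0.0549, 0.0639]
orientation: [0.0, -0.075, 0.997, 0.0]
ft_force: [-0.4, 0.8, -0.7]
finger_gap: 0.0424
grasp_force: 61.1
```

Emit:
apply_moves(targets=[{"claw": 0, "slide": [0, 0, 0], "turn": 0}, {"claw": 0, "slide": [0, 0, 0], "turn": 0}, {"claw": 0, "slide": [0, 0, 0], "turn": 0}, {"claw": 0, "slide": [0, 0, 0], "turn": 0}, {"claw": 0, "slide": [0, 0, 0], "turn": 0}])

```text
time: 15.1
eef_pos: [0.5435, 0.0544, 0.0639]
orientation: [0.0, -0.075, 0.997, -0.0]
ft_force: [1.0, -0.8, -0.6]
finger_gap: 0.0422
grasp_force: 61.1
```

```bash
python3 - <<'E'
from h import *
plan([.5456,.0499,.042])
c=cam("wrist");w=robot.capture("wrist");cv2.imwrite("pics/w8.png",w)
for n in("cap","anchor"):
  for q in robot.silhouettes(n,"wrist")[:2]: print(n,q["confidence"],q["rect"])
print(proj(c,[[.5438,.0496,.030],[.5438,.0496,.065-.008+.029]]))
E
```

```text
t 15.1 pos [0.5435 0.0544 0.0639] yaw -171.4 -> slide [-0.14 -0.48  2.19] turn 0 gap 0.0422 F [ 1.  -0.8 -0.6] grip 61.137659791857004
cap 0.9 [275.0, 217.7, 99.5, 111.2]
anchor 0.57 [294.9, 200.8, 49.8, 29.5]
[[318.82594647 235.57486919]
 [316.03373566 289.99289459]]
```

View pics/w8.png

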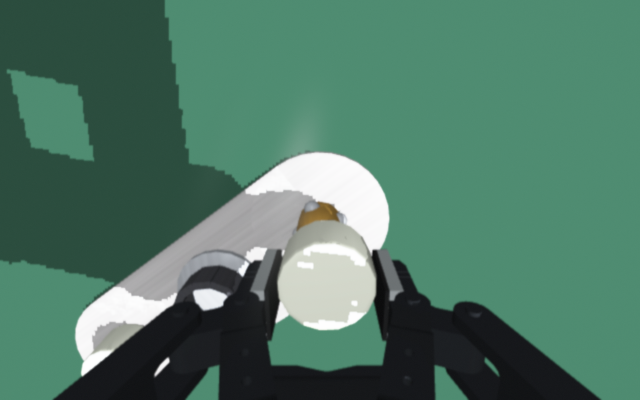

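Emit:
apply_moves(targets=[{"claw": 0, "slide": [-0.2, -0.5, 0], "turn": 0}, {"claw": 0, "slide": [-0.2, -0.5, 0.8], "turn": 0}, {"claw": 0, "slide": [-0.2, -0.5, 1.6], "turn": 0}, {"claw": 0, "slide": [-0.2, -0.5, 2.3], "turn": 0}, {"claw": 0, "slide": [-0.2, -0.5, 2.8], "turn": 0}])

```text
time: 15.75
eef_pos: [0.5454, 0.0495, 0.0345]
orientation: [-0.001, -0.075, 0.997, 0.0]
ft_force: [0.4, 0.1, -0.7]
finger_gap: 0.0425
grasp_force: 61.1
```

Emit:
apply_moves(targets=[{"claw": 0, "slide": [0, 0, 0.2], "turn": 0}, {"claw": 0, "slide": [0, 0, 0.5], "turn": 0}, {"claw": 0, "slide": [0, 0, 0.8], "turn": 0}, {"claw": 0, "slide": [0, 0, 1.0], "turn": 0}, {"claw": 0, "slide": [0, 0, 1.0], "turn": 0}])

```text
time: 16.25
eef_pos: [0.5457, 0.0496, 0.0256]
orientation: [-0.0, -0.075, 0.997, 0.0]
ft_force: [-2.7, -0.2, 1.7]
finger_gap: 0.0425
grasp_force: 61.4
```

Emit:
apply_moves(targets=[{"claw": 0, "slide": [0.05, 0, 0.2], "turn": 0}, {"claw": 0, "slide": [0.05, 0, 0.4], "turn": 0}, {"claw": 0, "slide": [0.05, 0, 0.6], "turn": 0}, {"claw": 0, "slide": [0.05, 0, 0.8], "turn": 0}, {"claw": 0, "slide": [0.05, 0, 1.0], "turn": 0}])

```text
time: 16.75
eef_pos: [0.5445, 0.0497, 0.015]
orientation: [-0.001, -0.075, 0.997, 0.0]
ft_force: [-1.0, 0.1, -1.0]
finger_gap: 0.0429
grasp_force: 61.7
```

Force dropped away: clicked. Press on to the plate.

Emit:
apply_moves(targets=[{"claw": 0, "slide": [0, 0, 0.05], "turn": 0}, {"claw": 0, "slide": [0, 0, 0.1], "turn": 0}, {"claw": 0, "slide": [0, 0, 0.2], "turn": 0}, {"claw": 0, "slide": [0, 0, 0.3], "turn": 0}, {"claw": 0, "slide": [0, 0, 0.3], "turn": 0}])

```text
time: 17.25
eef_pos: [0.5456, 0.0493, 0.0141]
orientation: [-0.0, -0.075, 0.997, -0.0]
ft_force: [-8.3, 0.9, 13.6]
finger_gap: 0.0423
grasp_force: 63.3
```

Emit:
apply_moves(targets=[{"claw": 0, "slide": [0.1, 0, 0], "turn": 0}, {"claw": 0, "slide": [0.1, 0, 0], "turn": 0}, {"claw": 0, "slide": [0.1, 0, 0], "turn": 0}, {"claw": 0, "slide": [0.1, 0, 0], "turn": 0}, {"claw": 0, "slide": [0.1, 0, 0], "turn": 0}])

```text
time: 17.75
eef_pos: [0.5456, 0.0493, 0.0141]
orientation: [0.001, -0.075, 0.997, -0.0]
ft_force: [-4.6, 0.6, 8.0]
finger_gap: 0.0422
grasp_force: 62.7
```

```bash
python3 - <<'E'
from h import *
plan([.5438,.0496,.0141])
s=robot.capture("side");S=cam("side")
for q in robot.silhouettes("mallet","side")[:1]: print(q["confidence"],q["rect"])
c=cam("wrist");robot.capture("wrist")
for q in robot.silhouettes("cap","wrist")[:2]: print(q["confidence"],q["rect"])
print(proj(c,[[.5438,.0496,.035]]))
plan([.5438,.0496,.0141])
E
```

```text
t 17.75 pos [0.5456 0.0493 0.0141] yaw -171.4 -> slide [0.17 0.06 0.  ] turn 0 gap 0.0422 F [-4.6  0.6  8. ] grip 62.690858356654644
0.69 [271.6, 251.8, 78.5, 52.6]
0.67 [273.5, 218.1, 104.1, 114.4]
[[328.82799672 285.80649434]]
t 17.95 pos [0.5456 0.0493 0.0141] yaw -171.4 -> slide [0.18 0.06 0.  ] turn 0 gap 0.0425 F [-4.6  1.2  9.4] grip 62.69118424504995
```

Emit:
apply_moves(targets=[{"claw": 0, "slide": [0, 0, 0.05], "turn": 0}, {"claw": 0, "slide": [0, 0, 0.1], "turn": 0}, {"claw": 0, "slide": [0, 0, 0.1], "turn": 0}, {"claw": 0, "slide": [0, 0, 0.1], "turn": 0}, {"claw": 0, "slide": [0, 0, 0.1], "turn": 0}])

```text
time: 18.45
eef_pos: [0.5456, 0.0493, 0.0141]
orientation: [0.001, -0.075, 0.997, -0.0]
ft_force: [-8.9, 1.7, 17.6]
finger_gap: 0.0425
grasp_force: 63.8
```

Emit:
apply_moves(targets=[{"claw": 0, "slide": [0, 0, -0.05], "turn": 0}, {"claw": 0, "slide": [0, 0, -0.05], "turn": 0}, {"claw": 0, "slide": [0, 0, -0.05], "turn": 0}, {"claw": 0, "slide": [0, 0, -0.05], "turn": 0}, {"claw": 0, "slide": [0, 0, -0.05], "turn": 0}])

```text
time: 18.95
eef_pos: [0.5456, 0.0493, 0.0141]
orientation: [0.001, -0.075, 0.997, -0.0]
ft_force: [-6.5, 1.5, 13.6]
finger_gap: 0.042
grasp_force: 63.1
```

```bash
python3 -c "
from h import *
plan([.5438,.0496,.0141]);print(robot.finish_job())"
```

```text
t 18.95 pos [0.5456 0.0493 0.0141] yaw -171.4 -> slide [0.18 0.06 0.  ] turn 0 gap 0.042 F [-6.5  1.5 13.6] grip 63.12257023528218
the job is handed in; nothing more can be done
None
```

I handed the job in at about 19 s: the pin is driven down, the mallet stands on its striking face clear of the foot, and the cap clicked home and is still held down with about 13 N; no verdict came back.

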